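# Fit a bayonet lamp insert into a lamp house

### The job

Fit the lamp insert into the lamp house: lower its shank into the socket so that the two lugs find the entry notches, push it in against the spring, twist it about a quarter turn clockwise (seen from above) to the stop and let the spring lift it into its locked seat. Do it gently, without forcing anything, let go of it locked and upright, and leave the small things standing round about where they are.

Things in the scene. Friction and masses are not known exactly. Their poses are not given: they have to be found in the camera images.
- lamp_insert: Bayonet lamp insert, loose, about 0.13 kg, 72 mm tall, upright on its shank at the start. From below up: steel shank 28 mm in diameter (foot chamfered 2.5 mm) with two lugs, z 0 to 31 mm; aluminium flange 44 mm in diameter, z 31 to 36 mm; grey bar grip, z 36 to 72 mm. Origin: centre of the shank's underside; z up, x along the lugs and the bar.
- lug_level (a point): On the insert's axis, 15 mm above its origin, at the middle of the two opposite lugs, which point along the insert's +x and -x; each is 7 mm wide (y) and 6 mm tall (12 to 18 mm above the insert's origin); 42 mm over both.
- bar_grip (a point): In the insert's grey bar grip, 58 mm above its origin, 22 mm above the flange and 14 mm below the bar's top. The bar is 44 mm long (the insert's x), 14 mm thick (its y) and 36 mm tall: pinch it across its thickness.
- lamp_house: Round grey lamp house fixed to the bench, base 100 mm and body 80 mm in diameter, light port towards its own -x, open socket in its top. Origin: centre of the underside, z up. In the top is an aluminium bayonet collar, 62 mm in diameter, stiff: it does not turn with the insert. Heights below called H are of the insert's origin above the house's origin.
- socket_mouth (a point): Centre of the collar's mouth, on its top, 66 mm above the house's origin. The steel lip has a 32 mm bore and two opposite entry notches 10 mm wide, 47 mm over both. They lie NOMINALLY along the house's +x and -x, but the collar has settled turned by an unknown 0 to 29 degrees either way, which no pose shows: look or feel for it. Lugs resting on the lip: H = 54 mm.
- plunger (a joint): Sprung plate in the socket, m it is pressed down (0 at rest). Lugs in the notches, the insert meets it at H = 50 mm; it then pushes up with 4.5 N and 0.35 N more per mm. Push to H = 38 mm (about 9 N): the lugs pass below a ridge only under H = 40 mm, and at H = 35 mm the flange lands hard on the collar. Not turned, the insert springs back to H = 50 mm.
- locked_seat (a point): Where the insert's origin must end, on the socket's axis, H = 43 mm. Pushed in, the lugs turn only clockwise seen from above, 80 degrees (give or take 4) from the middle of the notches, to a solid stop (do not lean on it); there the spring lifts the insert from below H = 40 mm to 43 mm, lugs in pockets: locked. The pockets reach from there back to 68 degrees; turned less, it stays below 40 mm.
- objective_can: Bystander: objective can, black with a white cap, 35 mm diameter, 52 mm tall; origin under its centre.
- spare_eyepiece: Bystander: black eyepiece, 33 mm diameter, 47 mm tall; origin under its centre.
- dropper_vial: Bystander: small white dropper vial, 18 mm diameter, 42 mm tall; origin under its centre.
Mind the look-alikes: they are no part of the job. What is shaped like the lamp_insert but purple or turquoise is not meant.

How it is judged:
On the way, in this order (a step that is already met when the one before it is completed fails the run):
1. the insert is lifted off the bench (height (world z) of lamp_insert above 0.03 m), for 0.1 s.
2. the insert is pushed in against the spring, its lugs through the notches and below the ridge (origin less than 40.5 mm above the house's origin, within 4 mm of its axis) (z of lamp_insert in the frame of lamp_house below 0.0405 m and horizontal distance between lamp_insert and lamp_house below 0.004 m), for 0.1 s.
At the end, for the whole second after the job is handed in: The insert sits locked in the collar: its origin 42 to 45.5 mm above the house's origin (lifted by the spring into the pockets), within 4 mm of the socket's axis, upright within 0.06 rad, released and at rest (z of lamp_insert in the frame of lamp_house between 0.042 and 0.0455 m and horizontal distance between lamp_insert and lamp_house below 0.004 m and angle between lamp_insert's own z axis and vertical below 0.06 rad and linear speed of lamp_insert below 0.02 m/s); the robot touches nothing.
It fails at once if the insert is forced: more than 60 N between it and the lamp house (contact force between lamp_insert and lamp_house above 60 N).
It fails at once if the objective can is moved by more than 25 mm or tipped (distance of objective_can from where it was at the start of the episode above 0.025 m or angle between objective_can's own z axis and vertical above 0.5 rad).
It fails at once if the eyepiece is moved by more than 25 mm or tipped (distance of spare_eyepiece from where it was at the start of the episode above 0.025 m or angle between spare_eyepiece's own z axis and vertical above 0.5 rad).
It fails at once if the dropper vial is moved by more than 25 mm or tipped (distance of dropper_vial from where it was at the start of the episode above 0.025 m or angle between dropper_vial's own z axis and vertical above 0.5 rad).
It also fails if it takes over 72 s, if anything falls off the work surface, if the arm or the gripper's body presses on something with over 40 N, if the wrist force passes 120 N, or if a joint passes its speed limit or range.

### The arm

A 6-joint arm with a two-finger parallel gripper is mounted at the origin on the work surface; the furniture and walls round the work are solid. World frame = base frame: x ahead of the robot, y to its left, z up, the work surface at z = 0. Lengths are in m, angles in rad, forces in N, time in s.
With the tool pointing down it reaches from about 0.4 to 0.825 m from the base axis. Payload 7 kg.
Tool frame: the origin (TCP) lies midway between the tips of the shut fingers; the grasp point (between the pads) lies 19 mm behind it (ctrl.tcp_to_grasp is the distance from the TCP to the grasp point, in m); x points along the fingers, y is the direction in which the jaws open and shut, and the axes are right-handed (so a half turn about x gives the same grasp; the last joint's range is limited). The gripper opens to 85 mm and grips with 20 to 120 N. Pads are 22 mm wide; open, the fingers measure 114 mm over their backs; the gripper's body (76 mm by 85 mm) begins 54 mm behind the grasp point. The pads swing forward as they close: fully open they stand 13 mm farther back than shut.
Start: joints at [0.288, 0.359, 0.012, 0, -1.224, -0.288], TCP at [0.675, -0, 0.231] pointing down, gripper open.
Joint ranges: [-3.07, 3.07], [-1.43, 2.12], [-1.02, 1.25], [-3.03, 1.67], [-3.05, -0], [-3.03, 3.03]. Speed limits (rad/s): [2.39, 2.39, 3.01, 3.14, 3.14, 3.14].

### API

Orientations are given as a unit quaternion [w, x, y, z].
In Python, from plant import ctrl, viewer, order gives the robot as it stands.
- The arm moves only by the tool play_rows, never from a script. Its argument "moves" is a list of rows, each a list of 3 entries, a list of its own where there are three numbers: the opening, from 0 (shut) to 1 (fully open), then the shift along the tool's x, y, z scaled (see below), then the turn, a rotation vector about the tool's x, y, z scaled (see below). In form: [[hand, [dx, dy, dz], [wx, wy, wz]], ...]. A call has 1 to 12 rows; each row is the pose to reach, as a shift and turn from the pose commanded when the call began, along the tool's axes at that moment; what a row does not reach only later rows make up. The controller multiplies each number of a shift by 0.25 m and each number of a turn by pi/2 rad. A row lasts 1/8 s, in which the tool goes at most 62.5 mm and 10.7 degrees, less where a joint would pass 70% of its speed; a pose out of reach is approached as far as the arm can. A call with a number of a shift or a turn outside -1 to 1 is refused whole. A call with a gripper value outside its range is refused whole. The fingers move at their own pace and stop on an object; the grip force is fixed at half the most. Time passes only in rows, so rows that repeat a pose let the fingers close. It gives the time, the measured TCP pose, the force and the opening at its end, in the units of the state.
- ctrl.state(): the state, without advancing time (a new reading comes with each control period).
- viewer.get_image(name): name is "scene" or "side" or "wrist"; returns a dict with "frame" (400x640x3 uint8, blue, green, red), "vfov" (degrees; the focal length in pixels is half the picture's height over the tangent of half this angle, whatever the lens; pixels are square), "cx", "cy" (the principal point, pixels), "distortion" ([k1, k2, p1, p2, k3] as OpenCV has them; the pictures are not rectified), "position" and "attitude" of the camera in the world; the wrist camera has in their place "hand_eye" (4x4, takes a point from camera to tool coordinates, whose origin is the TCP and whose axes are the tool frame's). Camera axes: x right, y up, looking along -z (the intrinsics and any distortion apply to the point x, -y, -z); pixel columns grow to the right and rows downward; lengths in m; the calibration is good to about 2 mm. A picture is of the moment at which its call begins: read the wrist's pose just before it. There is no depth.
- order.job_done(): hands the job in, once; it reports no verdict.
The state is a dict: "t": time; "qpos": joint angles; "qvel": joint speeds; "tau": joint torques, N m; "tool_pos": TCP position; "orientation": TCP orientation; "ft_force": force on the tool from outside, world axes, zero at the start; "ft_torque": the same for the moment, N m; "width": finger opening in m.
Only numpy, scipy, OpenCV 4.12 (cv2) and the standard library are available. Lean on these libraries where they do the work, as an engineer would, in place of code of your own. Each camera call takes 0.05 s, during which the arm holds its last target.

## Working session

There is one attempt and no reset: what is moved stays moved. The work goes in short steps, Python scripts to look and compute and a tool call to move; the robot and the scene stay as the last step left them, time stands still between calls to the robot, and variables do not carry over. Pictures are saved under pics/ and viewed, and the job is handed in when it is done.

Besides the shell and the picture viewer there is one more tool, called after "Request:" as name(argument=value, ...) on one line, values as JSON. play_rows: Moves the arm, as the interface text tells. Shifts and turns lie within -1 to 1; 1 stands for 0.25 m of shift or pi/2 rad of turn. Its arguments: {"type":"object","properties":{"moves":{"type":"array","items":{"type":"array"}}},"required":["moves"]}

```bash
ls; mkdir -p pics; python3 - <<'E'
from plant import ctrl, viewer, order
import cv2
s=ctrl.state(); print(s)
for n in ["scene","side","wrist"]:
    im=viewer.get_image(n); cv2.imwrite(f"pics/a_{n}.png",im["frame"])
    print(n,{k:v for k,v in im.items() if k!="frame"})
print(ctrl.tcp_to_grasp)
E
```

```text
pics
{'t': 0.0, 'qpos': array([ 2.88094992e-01,  3.59397312e-01,  1.10839671e-02, -3.28293248e-04,
       -1.22407953e+00, -2.88106479e-01]), 'qvel': array([ 0.00080302, -0.00069513, -0.00055195, -0.00103912, -0.00021053,
       -0.00012426]), 'tau': array([ 2.55543900e-04, -5.83324420e+01,  2.93422562e+01,  6.93659976e+00,
       -6.00149287e-03, -1.14765509e-06]), 'tool_pos': array([ 6.74540841e-01, -3.12624881e-05,  2.30371790e-01]), 'orientation': array([ 0.49958662, -0.49960382,  0.50047469,  0.5003342 ]), 'ft_force': array([-0.06766547,  0.36581863, -0.22814938]), 'ft_torque': array([-0.00959048,  0.04750104,  0.02383347]), 'width': 0.08551830916069926}
scene {'vfov': 51.167293684706095, 'cx': 313.5448849556108, 'cy': 199.65311603529986, 'distortion': array([0.02406634, 0.        , 0.        , 0.        , 0.        ]), 'position': array([ 0.13572126, -0.18437739,  0.73129852]), 'attitude': array([ 0.88093998,  0.30388448, -0.1250676 , -0.34052468])}
side {'vfov': 42.473460103524346, 'cx': 329.29619730160465, 'cy': 205.10215064813474, 'distortion': array([-0.01795088,  0.        ,  0.        ,  0.        ,  0.        ]), 'position': array([0.13149161, 0.84414678, 0.48321066]), 'attitude': array([-0.22481081, -0.13434625,  0.48729466,  0.83303968])}
wrist {'vfov': 67.93246312515552, 'cx': 317.463450154844, 'cy': 195.76104414077187, 'distortion': array([-0.04959638,  0.        ,  0.        ,  0.        ,  0.        ]), 'hand_eye': array([[-2.39856485e-04,  3.19378216e-01, -9.47627299e-01,
        -1.43738471e-01],
       [ 9.99999854e-01,  5.35915923e-04, -7.24932451e-05,
         4.00891999e-04],
       [ 4.84695795e-04, -9.47627178e-01, -3.19378298e-01,
        -8.31566871e-02],
       [ 0.00000000e+00,  0.00000000e+00,  0.00000000e+00,
         1.00000000e+00]])}
0.0187
```

View pics/a_scene.png

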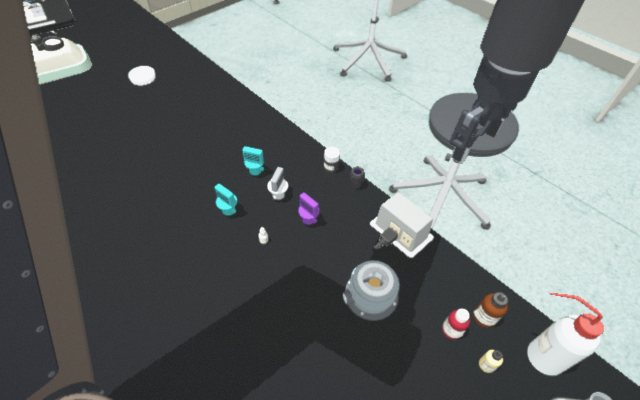

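View pics/a_side.png

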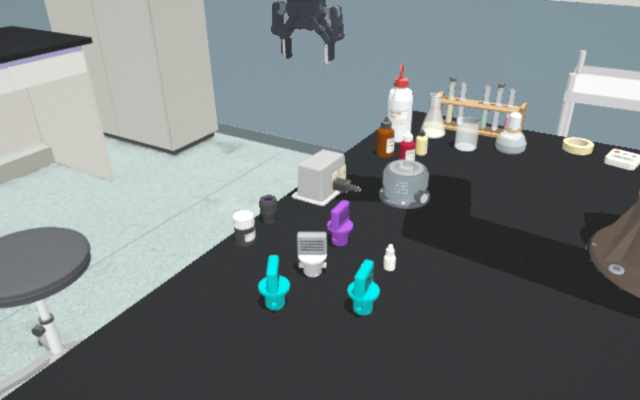

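View pics/a_wrist.png

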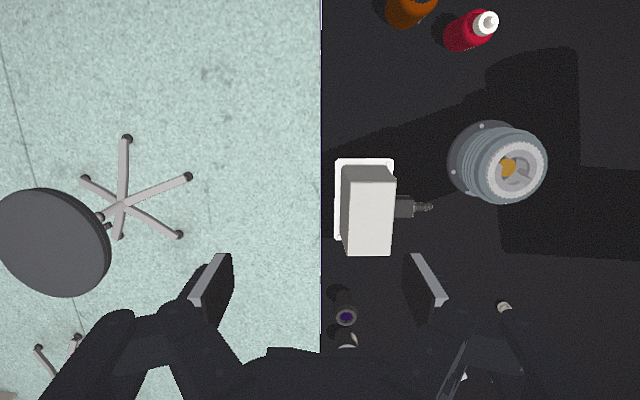

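Candidates: turquoise at scene (253,158) and (226,200), purple at (309,208), and grey/steel at (278,183). The grey one fits the description, so I'll check it in a close crop.

```bash
cat > h.py <<'E'
import numpy as np, cv2
from scipy.spatial.transform import Rotation as R
from plant import ctrl, viewer, order
def q2m(q): return R.from_quat([q[1],q[2],q[3],q[0]]).as_matrix()
def cam(n):
    s=ctrl.state(); im=viewer.get_image(n)
    f=200/np.tan(np.radians(im["vfov"]/2)); K=np.array([[f,0,im["cx"]],[0,f,im["cy"]],[0,0,1]])
    if n=="wrist":
        T=np.eye(4);T[:3,:3]=q2m(s["orientation"]);T[:3,3]=s["tool_pos"]; M=T@im["hand_eye"]
        Rm,p=M[:3,:3],M[:3,3]
    else: Rm,p=q2m(im["attitude"]),np.array(im["position"])
    return dict(K=K,D=np.array(im["distortion"]),R=Rm,p=p,img=im["frame"])
def proj(c,P):
    P=np.atleast_2d(P).astype(float); L=(P-c["p"])@c["R"]; L=L*[1,-1,-1]
    return cv2.projectPoints(L,np.zeros(3),np.zeros(3),c["K"],c["D"])[0].reshape(-1,2)
def back(c,uv,z):
    u=cv2.undistortPoints(np.array(uv,float).reshape(-1,1,2),c["K"],c["D"]).reshape(-1,2)
    d=np.c_[u[:,0],-u[:,1],-np.ones(len(u))]@c["R"].T
    return c["p"]+d*((z-c["p"][2])/d[:,2])[:,None]
def crop(c,x0,y0,x1,y1,k,name):
    i=c["img"][y0:y1,x0:x1]; cv2.imwrite(name,cv2.resize(i,None,fx=k,fy=k,interpolation=cv2.INTER_CUBIC))
E
python3 - <<'E'
from h import *
c=cam("scene"); crop(c,200,130,400,330,3,"pics/b_scene.png")
print("insert(278,198,z0)",back(c,[278,197],0), "house mouth",back(c,[375,280],.066),"obj",back(c,[[332,168],[357,185],[263,241]],0))
s=cam("side"); crop(s,220,140,440,320,3,"pics/b_side.png")
print("side insert foot",back(s,[313,273],0),"house",back(s,[405,170],.066), "obj",back(s,[[245,240],[268,220],[390,268]],0))
import pickle; pickle.dump((c,s),open("c0.pkl","wb"))
E
```

```text
insert(278,198,z0) [[0.48016532 0.29438165 0.        ]] house mouth [[ 0.45677808 -0.00804209  0.066     ]] obj [[0.63180137 0.27696249 0.        ]
 [0.63773305 0.20045234 0.        ]
 [0.3829779  0.22508591 0.        ]]
side insert foot [[0.48201073 0.30049821 0.        ]] house [[0.45405188 0.01509682 0.066     ]] obj [[6.32718240e-01 2.79315902e-01 0.00000000e+00]
 [6.38204522e-01 2.05455481e-01 0.00000000e+00]
 [3.83805232e-01 2.28776617e-01 5.55111512e-17]]
```

View pics/b_scene.png

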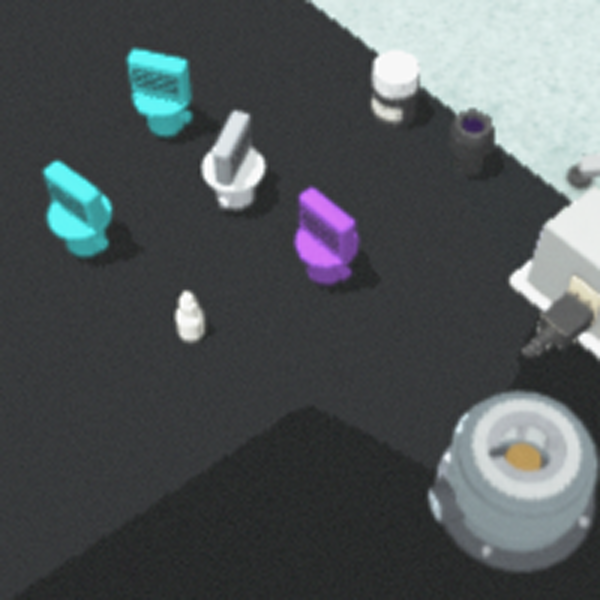

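View pics/b_side.png

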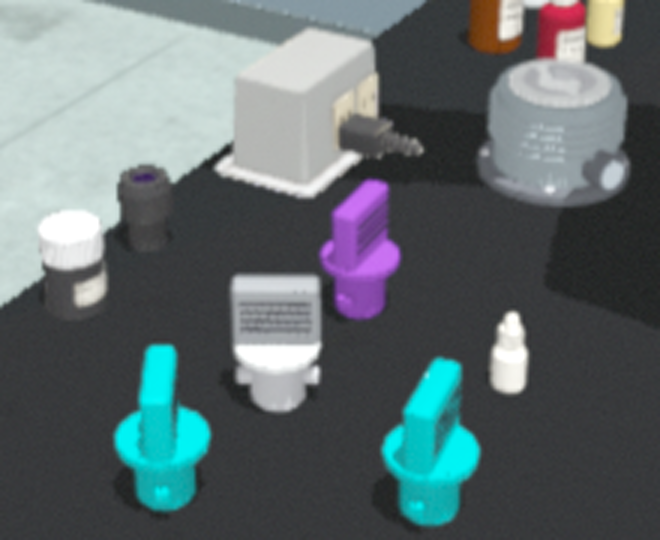

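```bash
python3 - <<'E'
from h import *
s=ctrl.state(); print(q2m(s["orientation"]).round(3))
E
```

```text
[[-0.001 -1.     0.   ]
 [-0.     0.     1.   ]
 [-1.     0.001 -0.   ]]
```

Request:
play_rows(moves=[[1,[0,0.44,0.1],[0,0,0]],[1,[0,0.88,0.2],[0,0,0]],[1,[0.1,0.88,0.2],[0,0,0]],[1,[0.25,0.88,0.2],[0,0,0]],[1,[0.44,0.88,0.2],[0,0,0]],[1,[0.44,0.88,0.2],[0,0,0]],[1,[0.44,0.88,0.2],[0,0,0]]])

```text
t: 1.12
tool_pos: [0.4563, 0.0503, 0.1228]
orientation: [-0.5, 0.5, -0.5, -0.5]
ft_force: [0.7, 0.1, 0.9]
width: 0.0853
```

```bash
python3 - <<'E'
from h import *
import pickle
c=cam("wrist"); pickle.dump(c,open("c1.pkl","wb")); cv2.imwrite("pics/c_wrist.png",c["img"])
print(ctrl.state()["t"],ctrl.state()["tool_pos"])
E
```

```text
1.175 [0.45663142 0.05044462 0.12299749]
```

View pics/c_wrist.png

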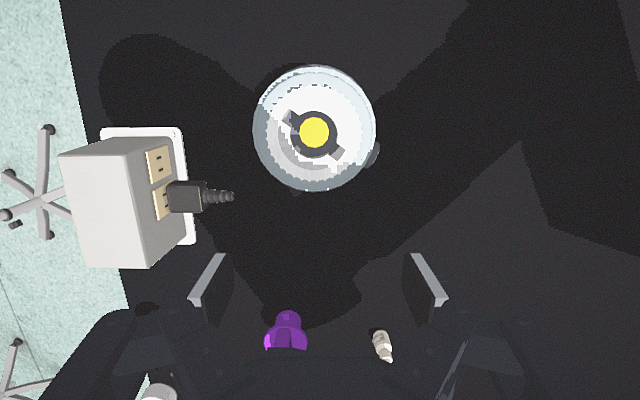

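```bash
python3 - <<'E'
from h import *
import pickle
c=pickle.load(open("c1.pkl","rb"))
ctr=back(c,[314,132],.066)[0]; print(ctr)
# rectified: right=+x... px 0.15mm ; rows = -y
s=0.00015;n=600
g=np.arange(n)-n/2
X,Y=np.meshgrid(ctr[0]+g*s,ctr[1]-g*s)
uv=proj(c,np.c_[X.ravel(),Y.ravel(),np.full(n*n,.066)]).reshape(n,n,2).astype(np.float32)
r=cv2.remap(c["img"],uv[...,0],uv[...,1],cv2.INTER_CUBIC)
for v in(100,200,300,400,500):
    cv2.line(r,(v,0),(v,599),(0,160,0),1);cv2.line(r,(0,v),(599,v),(0,160,0),1)
cv2.imwrite("pics/c_rect.png",r)
crop(c,230,50,400,210,4,"pics/c_crop.png")
E
```

```text
[ 0.4583074 -0.01007    0.066    ]
```

View pics/c_rect.png

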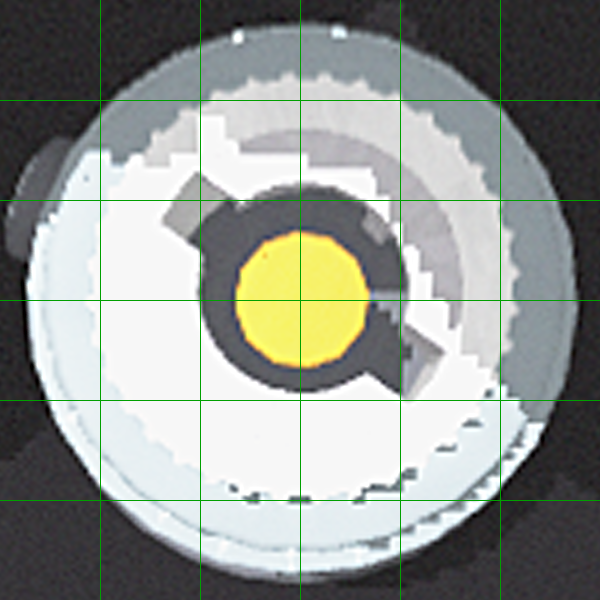

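View pics/c_crop.png

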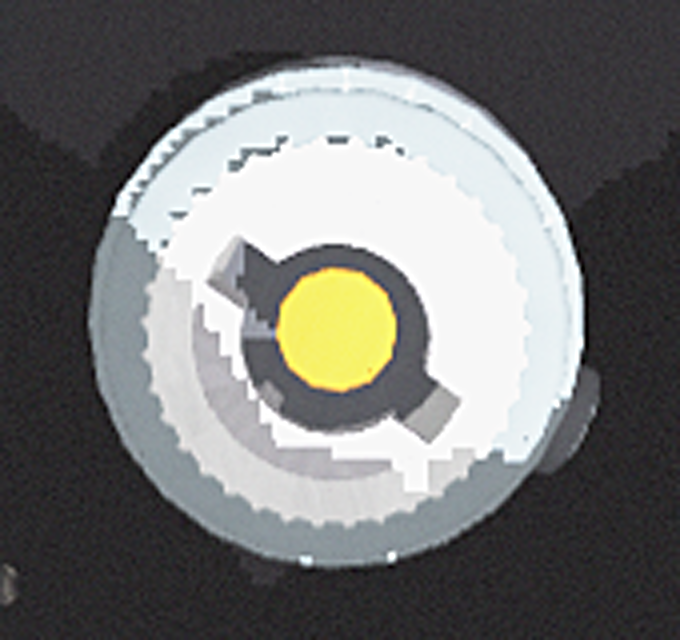

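Request:
play_rows(moves=[[1,[-0.11,0,0.1],[-0.11,0,0]],[1,[-0.11,0.05,0.3],[-0.22,0,0]],[1,[-0.11,0.1,0.5],[-0.33,0,0]],[1,[-0.11,0.14,0.7],[-0.44,0,0]],[1,[-0.11,0.14,0.9],[-0.55,0,0]],[1,[-0.11,0.14,0.99],[-0.66,0,0]],[1,[-0.11,0.14,0.99],[-0.77,0,0]],[1,[-0.11,0.14,0.99],[-0.88,0,0]],[1,[-0.11,0.14,0.99],[-1,0,0]],[1,[-0.11,0.14,0.99],[-1,0,0]],[1,[-0.11,0.14,0.99],[-1,0,0]]])

```text
t: 2.55
tool_pos: [0.4205, 0.2978, 0.1497]
orientation: [-0.002, 0.707, -0.001, -0.707]
ft_force: [0.3, 0.6, -0.2]
width: 0.0855
```

```bash
python3 - <<'E'
from h import *
import pickle
c=cam("wrist"); pickle.dump(c,open("c2.pkl","wb")); cv2.imwrite("pics/d_wrist.png",c["img"])
s=ctrl.state();print(s["t"],s["tool_pos"],s["qpos"]);print(q2m(s["orientation"]).round(3))
print(c["p"])
E
```

```text
2.6 [0.42035403 0.29768624 0.14943468] [ 9.97797542e-01  1.67452697e-01 -4.52267585e-01  7.49696054e-05
 -9.50087339e-01  5.69190165e-01]
[[ 0.001 -0.004 -1.   ]
 [ 0.001 -1.     0.004]
 [-1.    -0.001 -0.001]]
[0.50241778 0.29654901 0.29346976]
```

View pics/d_wrist.png

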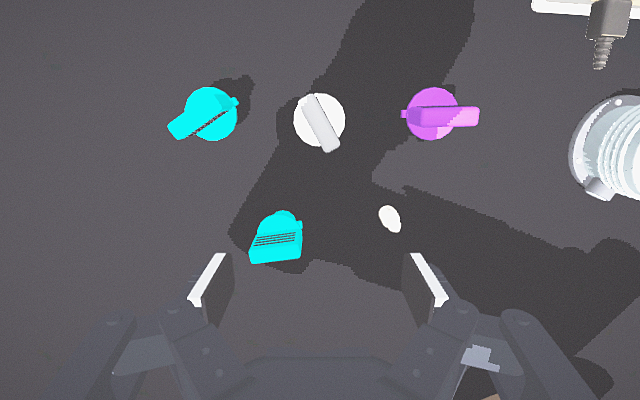

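```bash
python3 - <<'E'
from h import *
import pickle
c=pickle.load(open("c2.pkl","rb"))
for z,nm in((.072,"top"),(.036,"fl")):
    ctr=np.array([.481,.298]); s=0.0002;n=400
    g=np.arange(n)-n/2
    X,Y=np.meshgrid(ctr[0]+g*s,ctr[1]-g*s)
    uv=proj(c,np.c_[X.ravel(),Y.ravel(),np.full(n*n,z)]).reshape(n,n,2).astype(np.float32)
    r=cv2.remap(c["img"],uv[...,0],uv[...,1],cv2.INTER_CUBIC)
    for v in(100,200,300):
        cv2.line(r,(v,0),(v,399),(0,160,0),1);cv2.line(r,(0,v),(399,v),(0,160,0),1)
    cv2.imwrite(f"pics/d_{nm}.png",r)
a=cv2.hconcat([cv2.imread("pics/d_top.png"),cv2.imread("pics/d_fl.png")]);cv2.imwrite("pics/d_both.png",a)
E
```

```text
(no output)
```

View pics/d_both.png

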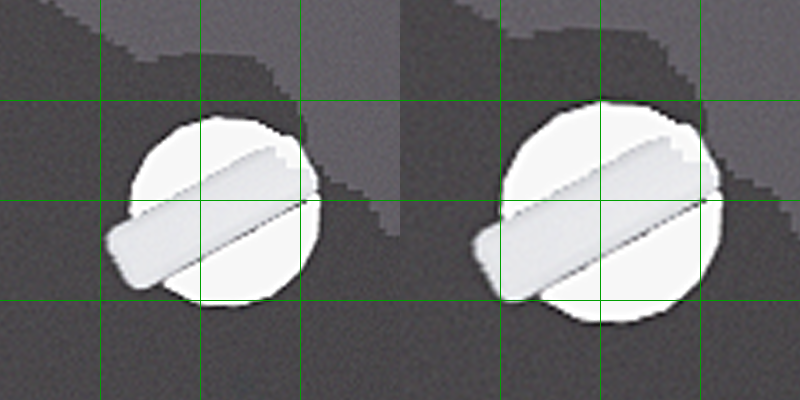

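Request:
play_rows(moves=[[0.5,[0,0.008,-0.12],[-0.1,0,0]],[0.5,[0,0.008,-0.25],[-0.2,0,0]],[0.5,[0,0.008,-0.252],[-0.319,0,0]],[0.5,[0.1,0.008,-0.252],[-0.319,0,0]],[0.5,[0.2,0.008,-0.252],[-0.319,0,0]],[0.5,[0.2,0.008,-0.252],[-0.319,0,0]],[0.5,[0.2,0.008,-0.252],[-0.319,0,0]]])

```text
t: 3.48
tool_pos: [0.4835, 0.2959, 0.0997]
orientation: [0.175, 0.685, 0.175, -0.685]
ft_force: [-0.3, -0.2, -0.1]
width: 0.0432
```

```bash
python3 - <<'E'
from h import *
import pickle
s=ctrl.state();print(s["t"],s["tool_pos"],s["width"]);T=q2m(s["orientation"]);print(T.round(3))
c=cam("wrist"); pickle.dump(c,open("c3.pkl","wb"))
# model bar top at assumed pose: centre under tool
i=c["img"]
for ctr in ([.4835,.2957],):
    a=np.radians(28.5);ux=np.array([np.cos(a),np.sin(a)]);uy=np.array([-ux[1],ux[0]])
    P=[[*(np.array(ctr)+sx*.022*ux+sy*.007*uy),.072] for sx,sy in((1,1),(1,-1),(-1,-1),(-1,1))]
    cv2.polylines(i,[proj(c,P).round().astype(int)],True,(0,0,255),1)
cv2.imwrite("pics/e_wrist.png",i)
E
```

```text
3.475 [0.48349678 0.29587535 0.0997241 ] 0.04318035712504483
[[ 0.001  0.48  -0.877]
 [ 0.    -0.877 -0.48 ]
 [-1.     0.    -0.001]]
```

View pics/e_wrist.png

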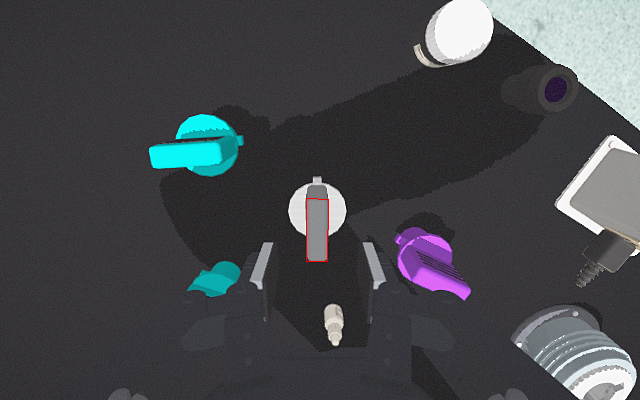

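Request:
play_rows(moves=[[0.5,[0.08,0,0],[0,0,0]],[0.5,[0.16,0,0],[0,0,0]],[0.5,[0.232,0,0],[0,0,0]],[0.5,[0.232,0,0],[0,0,0]],[0.3,[0.232,0,0],[0,0,0]],[0.2,[0.232,0,0],[0,0,0]],[0,[0.232,0,0],[0,0,0]],[0,[0.232,0,0],[0,0,0]],[0,[0.232,0,0],[0,0,0]],[0,[0.232,0,0],[0,0,0]],[0,[0.232,0,0],[0,0,0]]])

```text
t: 4.9
tool_pos: [0.4836, 0.2961, 0.042]
orientation: [0.175, 0.686, 0.176, -0.684]
ft_force: [-1.4, 0.2, 6.4]
width: 0.013
```

Request:
play_rows(moves=[[0,[-0.05,0,0],[0,0,0]],[0,[-0.15,0,0],[0,0,0]],[0,[-0.3,0,0],[0,0,0]],[0,[-0.44,0,0],[0,0,0]],[0,[-0.44,0,0],[0,0,0]],[0,[-0.44,0,0],[0,0,0]]])

```text
t: 5.65
tool_pos: [0.4825, 0.2952, 0.1507]
orientation: [-0.175, -0.685, -0.175, 0.685]
ft_force: [-1.0, -0.1, -1.6]
width: 0.0131
```

```bash
python3 - <<'E'
from h import *
s=ctrl.state();print(s["t"],s["tool_pos"],s["width"],s["ft_force"])
c=cam("side"); i=c["img"].copy()
p=s["tool_pos"]; 
# project insert corners model
a=np.radians(28.5);ux=np.array([np.cos(a),np.sin(a),0]);
O=p-np.array([0,0,.042])
ang=np.linspace(0,2*np.pi,40)
def circ(r,z): return [O+[r*np.cos(t),r*np.sin(t),z] for t in ang]
for r,z in((.014,0),(.022,.031),(.022,.036)): cv2.polylines(i,[proj(c,circ(r,z)).round().astype(int)],True,(0,0,255),1)
uv=proj(c,O)[0].astype(int);print(uv)
x0,y0=max(uv[0]-70,0),max(uv[1]-110,0)
j=i[y0:y0+150,x0:x0+150]; cv2.imwrite("pics/f_side.png",cv2.resize(j,None,fx=4,fy=4,interpolation=cv2.INTER_CUBIC))
E
```

```text
5.65 [0.48254106 0.29515397 0.15074431] 0.013102623229626312 [-0.97092405 -0.05785671 -1.57147521]
[313 210]
```

View pics/f_side.png

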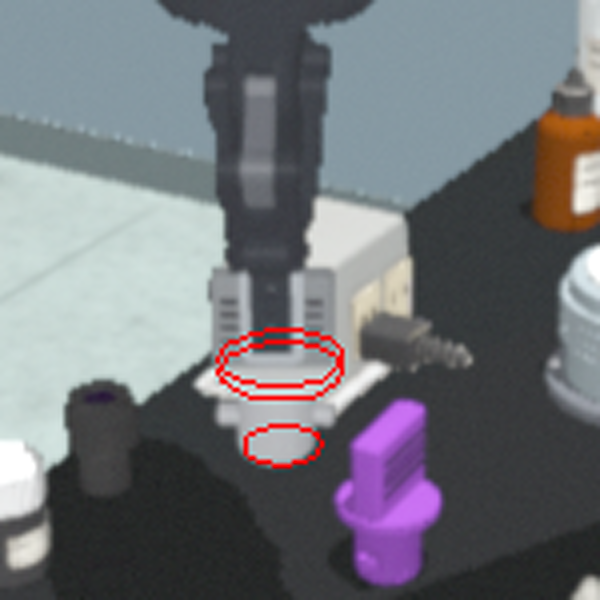

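Request:
play_rows(moves=[[0,[0,0.1,0.06],[0.05,0,0]],[0,[0,0.25,0.16],[0.15,0,0]],[0,[0,0.4,0.26],[0.26,0,0]],[0,[0,0.55,0.36],[0.37,0,0]],[0,[0,0.7,0.46],[0.48,0,0]],[0,[0,0.82,0.54],[0.59,0,0]],[0,[0,0.9,0.6],[0.69,0,0]],[0,[0,0.917,0.603],[0.723,0,0]],[0,[0,0.917,0.603],[0.723,0,0]],[0,[0,0.917,0.603],[0.723,0,0]]])

```text
t: 6.95
tool_pos: [0.4606, 0.0221, 0.1503]
orientation: [0.22, -0.672, 0.22, 0.672]
ft_force: [0.1, 0.2, -1.8]
width: 0.0131
```

```bash
python3 - <<'E'
from h import *
import pickle
s=ctrl.state();print(s["t"],s["tool_pos"],s["width"]);T=q2m(s["orientation"]);print(T.round(4))
c=cam("wrist"); pickle.dump(c,open("c4.pkl","wb")); cv2.imwrite("pics/g_wrist.png",c["img"])
d=T.T@(np.array([.4588,-.0081,s["tool_pos"][2]])-s["tool_pos"]);print(d/.25)
E
```

```text
6.95 [0.4605988  0.02209232 0.15029163] 0.013131867633795723
[[-1.100e-03 -5.917e-01 -8.061e-01]
 [-5.000e-04 -8.061e-01  5.917e-01]
 [-1.000e+00  1.000e-03  6.000e-04]]
[ 6.52361725e-05  1.01613154e-01 -6.56639375e-02]
```

View pics/g_wrist.png

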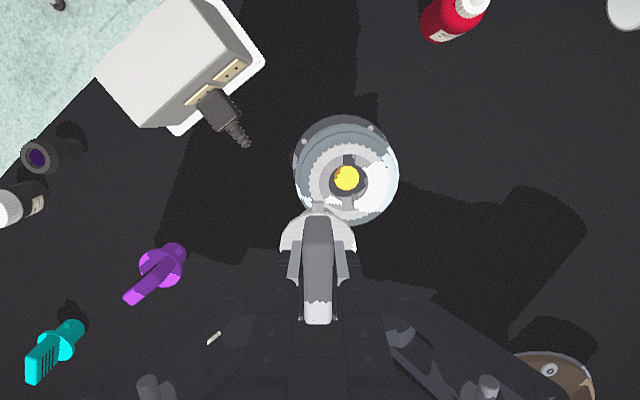

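```bash
python3 - <<'E'
from h import *
import pickle
c=pickle.load(open("c4.pkl","rb")); T=np.array([.4606,.0221])
def rect(ctr,z,s,n):
    g=np.arange(n)-n/2
    X,Y=np.meshgrid(ctr[0]+g*s,ctr[1]-g*s)
    uv=proj(c,np.c_[X.ravel(),Y.ravel(),np.full(n*n,z)]).reshape(n,n,2).astype(np.float32)
    r=cv2.remap(c["img"],uv[...,0],uv[...,1],cv2.INTER_CUBIC)
    return r
r=rect([.4588,-.0081],.066,.00015,400)
for v in(100,200,300):
    cv2.line(r,(v,0),(v,399),(0,160,0),1);cv2.line(r,(0,v),(399,v),(0,160,0),1)
t=np.linspace(0,2*np.pi,60)
cv2.polylines(r,[np.c_[200+106.7*np.cos(t),200+106.7*np.sin(t)].astype(int)],True,(0,0,255),1)
i=c["img"].copy()
a=np.radians(-36.3);u=np.array([np.cos(a),np.sin(a)]);w=np.array([-u[1],u[0]])
zb=.1503-.042
F=[[*(T+.022*np.array([np.cos(x),np.sin(x)])),zb+.036] for x in t]
B=[[*(T+sx*.022*u+sy*.007*w),zb+.072] for sx,sy in((1,1),(1,-1),(-1,-1),(-1,1))]
for P in(F,B): cv2.polylines(i,[(proj(c,P)).round().astype(int)],True,(0,0,255),1)
i=cv2.resize(i[190:340,240:390],(400,400),interpolation=cv2.INTER_CUBIC)
cv2.imwrite("pics/g2.png",cv2.hconcat([r,i]))
E
```

```text
(no output)
```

View pics/g2.png

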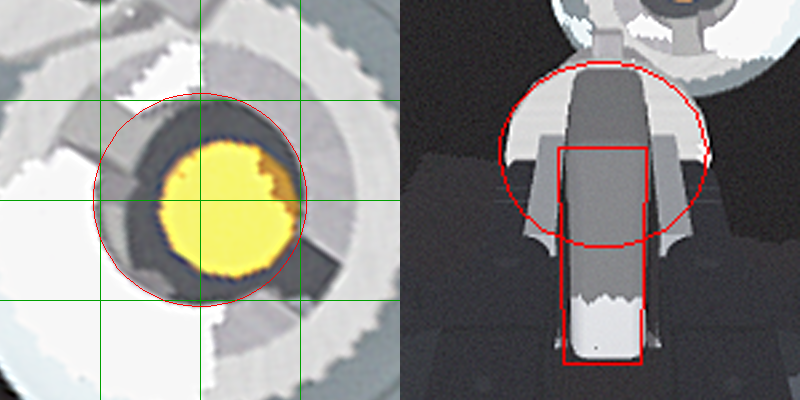

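Request:
play_rows(moves=[[0,[0,0.06,-0.04],[0,0,0]],[0,[0,0.102,-0.066],[0,0,0]],[0,[0,0.102,-0.066],[0,0,0]],[0,[0.06,0.102,-0.066],[0,0,0]],[0,[0.12,0.102,-0.066],[0,0,0]],[0,[0.16,0.102,-0.066],[0,0,0]],[0,[0.19,0.102,-0.066],[0,0,0]],[0,[0.2,0.102,-0.066],[0,0,0]],[0,[0.2,0.102,-0.066],[0,0,0]],[0,[0.2,0.102,-0.066],[0,0,0]]])

```text
t: 8.25
tool_pos: [0.4593, -0.0082, 0.1012]
orientation: [-0.221, 0.672, -0.22, -0.672]
ft_force: [0.5, 0.8, -2.0]
width: 0.013
```

```bash
python3 - <<'E'
from h import *
s=ctrl.state();print(s["t"],s["tool_pos"],s["width"],s["ft_force"],s["ft_torque"])
c=cam("side"); crop(c,330,100,480,230,5,"pics/i_side.png")
c=cam("scene"); crop(c,310,210,440,330,5,"pics/i_scene.png")
E
```

```text
8.25 [ 0.45934227 -0.00824862  0.10117667] 0.012977519762180515 [ 0.54451383  0.75581764 -1.96437302] [-0.04251127  0.03218325  0.06327025]
```

View pics/i_side.png

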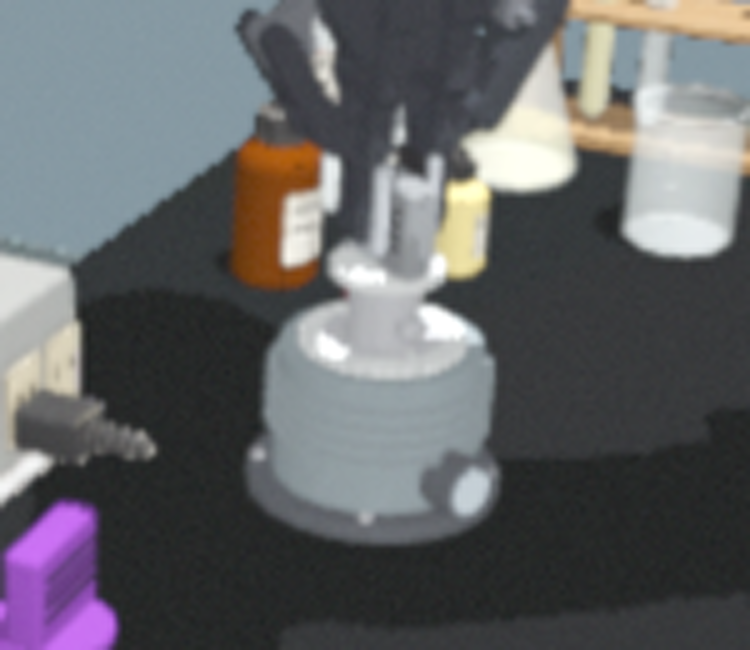

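View pics/i_scene.png

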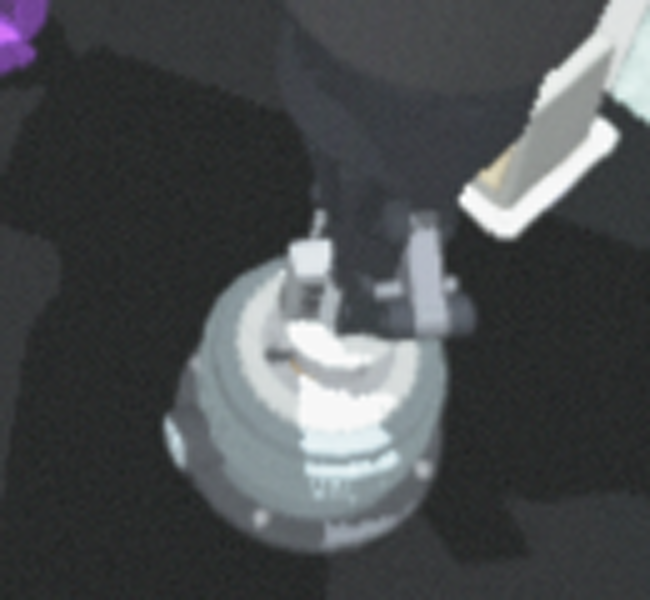

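Request:
play_rows(moves=[[0,[0.008,0,0],[0,0,0]],[0,[0.016,0,0],[0,0,0]],[0,[0.024,0,0],[0,0,0]],[0,[0.024,0,0],[0,0,0]]])

```text
t: 8.85
tool_pos: [0.4589, -0.0084, 0.0946]
orientation: [0.221, -0.672, 0.221, 0.672]
ft_force: [0.2, -0.2, -1.7]
width: 0.0131
```

Request:
play_rows(moves=[[0,[0.008,0,0],[0,0,0]],[0,[0.016,0,0],[0,0,0]],[0,[0.024,0,0],[0,0,0]],[0,[0.024,0,0],[0,0,0]]])

```text
t: 9.35
tool_pos: [0.4592, -0.0083, 0.0889]
orientation: [-0.221, 0.672, -0.221, -0.672]
ft_force: [-1.9, 0.2, 4.2]
width: 0.0134
```

Request:
play_rows(moves=[[0,[0.01,0,0],[0,0,0]],[0,[0.02,0,0],[0,0,0]],[0,[0.028,0,0],[0,0,0]],[0,[0.034,0,0],[0,0,0]],[0,[0.034,0,0],[0,0,0]],[0,[0.034,0,0],[0,0,0]]])

```text
t: 10.1
tool_pos: [0.4593, -0.0083, 0.0805]
orientation: [-0.221, 0.672, -0.221, -0.672]
ft_force: [-1.8, 0.1, 7.1]
width: 0.013
```

Request:
play_rows(moves=[[0,[0.003,0,0],[0.02,0,0]],[0,[0.003,0,0],[0.08,0,0]],[0,[0.003,0,0],[0.16,0,0]],[0,[0.003,0,0],[0.24,0,0]],[0,[0.003,0,0],[0.32,0,0]],[0,[0.003,0,0],[0.4,0,0]],[0,[0.003,0,0],[0.4,0,0]],[0,[0.003,0,0],[0.4,0,0]]])

```text
t: 11.1
tool_pos: [0.46, -0.0081, 0.0801]
orientation: [-0.418, 0.571, -0.417, -0.57]
ft_force: [-0.4, 0.4, 6.6]
width: 0.0133
```

```bash
python3 - <<'E'
from h import *
s=ctrl.state();print(s["t"],s["tool_pos"],s["width"],s["ft_force"],s["ft_torque"],s["qpos"]);print(q2m(s["orientation"]).round(3))
E
```

```text
11.1 [ 0.4600238  -0.00812253  0.08005031] 0.013343265785249362 [-0.37620432  0.4019555   6.61030552] [-0.21796997  0.16098614 -0.00297469] [ 4.12781067e-01  1.68262615e-01 -6.50754363e-01  7.18207553e-04
 -7.49994954e-01 -1.05055195e-01]
[[ 0.002 -0.953 -0.303]
 [ 0.    -0.303  0.953]
 [-1.    -0.002 -0.   ]]
```

Request:
play_rows(moves=[[0,[0,0,0],[0.06,0,0]],[0,[0,0,0],[0.14,0,0]],[0,[0,0,0],[0.22,0,0]],[0,[0,0,0],[0.3,0,0]],[0,[0,0,0],[0.36,0,0]],[0,[0,0,0],[0.4,0,0]],[0,[0,0,0],[0.42,0,0]],[0,[0,0,0],[0.42,0,0]],[0,[0,0,0],[0.42,0,0]]])

```text
t: 12.22
tool_pos: [0.46, -0.0081, 0.08]
orientation: [0.58, -0.405, 0.579, 0.405]
ft_force: [0.0, -1.1, 7.5]
width: 0.0129
```

```bash
python3 - <<'E'
from h import *
s=ctrl.state();print(s["t"],s["tool_pos"],s["width"],s["ft_force"],s["ft_torque"],s["qpos"]);T=q2m(s["orientation"]);print(T.round(3))
c=cam("wrist");cv2.imwrite("pics/j_wrist.png",c["img"])
E
```

```text
12.225 [ 0.46003524 -0.00811895  0.08004968] 0.012935828809675162 [ 0.04964495 -1.12272492  7.46301315] [-0.18105442  0.10735079  0.01665675] [ 4.12799332e-01  1.68282526e-01 -6.50744657e-01  7.53367851e-04
 -7.49997815e-01 -7.64740461e-01]
[[ 0.002 -0.939  0.344]
 [ 0.     0.344  0.939]
 [-1.    -0.002  0.001]]
```

View pics/j_wrist.png

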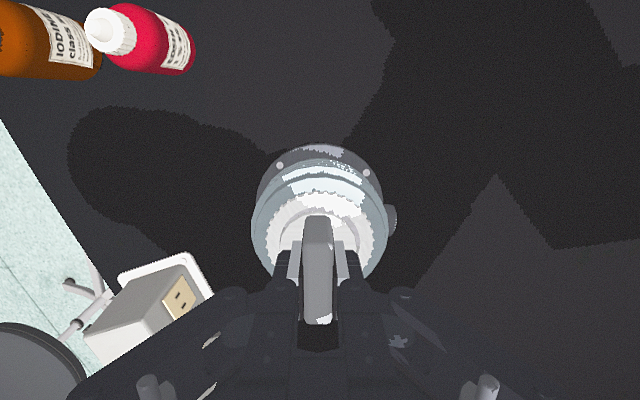

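Request:
play_rows(moves=[[0,[-0.005,0,0],[0,0,0]],[0,[-0.01,0,0],[0,0,0]],[0,[-0.015,0,0],[0,0,0]],[0,[-0.018,0,0],[0,0,0]],[0,[-0.018,0,0],[0,0,0]]])

```text
t: 12.9
tool_pos: [0.46, -0.0082, 0.0845]
orientation: [0.58, -0.405, 0.579, 0.405]
ft_force: [0.1, -0.3, 5.2]
width: 0.0131
```

Request:
play_rows(moves=[[0,[-0.003,0,0],[0,0,0]],[0,[-0.003,0,0],[0,0,0]]])

```text
t: 13.15
tool_pos: [0.4599, -0.0081, 0.085]
orientation: [0.58, -0.405, 0.579, 0.405]
ft_force: [2.0, -0.5, 3.7]
width: 0.0131
```

Request:
play_rows(moves=[[0.2,[0,0,0],[0,0,0]],[0.3,[0,0,0],[0,0,0]],[0.4,[0,0,0],[0,0,0]],[0.45,[0,0,0],[0,0,0]],[0.45,[0,0,0],[0,0,0]],[0.45,[-0.1,0,0],[0,0,0]],[0.45,[-0.22,0,0],[0,0,0]],[0.45,[-0.35,0,0],[0,0,0]],[0.45,[-0.4,0,0],[0,0,0]],[0.45,[-0.4,0,0],[0,0,0]]])

```text
t: 14.4
tool_pos: [0.4593, -0.0082, 0.1852]
orientation: [0.58, -0.405, 0.579, 0.405]
ft_force: [-0.4, -0.2, -0.8]
width: 0.0385
```

```bash
python3 - <<'E'
from h import *
s=ctrl.state();print(s["t"],s["tool_pos"],s["width"],s["ft_force"]);T=q2m(s["orientation"])
t=np.linspace(0,2*np.pi,60); C=np.array([.4592,-.0081])
a=np.radians(159.9-90);u=np.array([np.cos(a),np.sin(a)]);w=np.array([-u[1],u[0]])
out=[]
for n,H in(("wrist",.043),("side",.043),("scene",.043)):
    c=cam(n);i=c["img"].copy()
    for hh,col in((.043,(0,0,255)),(.050,(0,255,0))):
        F=[[*(C+.022*np.array([np.cos(x),np.sin(x)])),hh+.036] for x in t]
        B=[[*(C+sx*.022*u+sy*.007*w),hh+.072] for sx,sy in((1,1),(1,-1),(-1,-1),(-1,1))]
        S=16
        k=4
        if col==(0,0,255) : 
            m=proj(c,[[*C,.08]])[0].astype(int); x0,y0=max(m[0]-55,0),max(m[1]-75,0)
            i=cv2.resize(i[y0:y0+130,x0:x0+110],None,fx=k,fy=k,interpolation=cv2.INTER_CUBIC)
            cv2.imwrite(f"pics/k_{n}_raw.png",i); raw=i.copy()
        for P in(F,B): cv2.polylines(i,[((proj(c,P)-[x0,y0]+.5)*k-.5).round().astype(int)],True,col,1)
    out.append(cv2.hconcat([raw,i])); cv2.imwrite(f"pics/k_{n}.png",out[-1])
E
```

```text
14.4 [ 0.45928268 -0.00815558  0.18518307] 0.038496581348343585 [-0.37230146 -0.24161712 -0.84533879]
```

View pics/k_wrist.png

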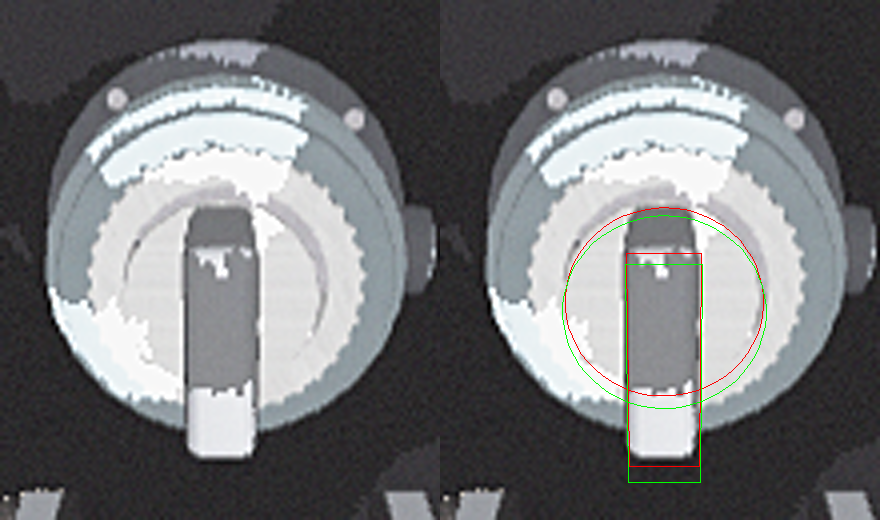

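View pics/k_side.png

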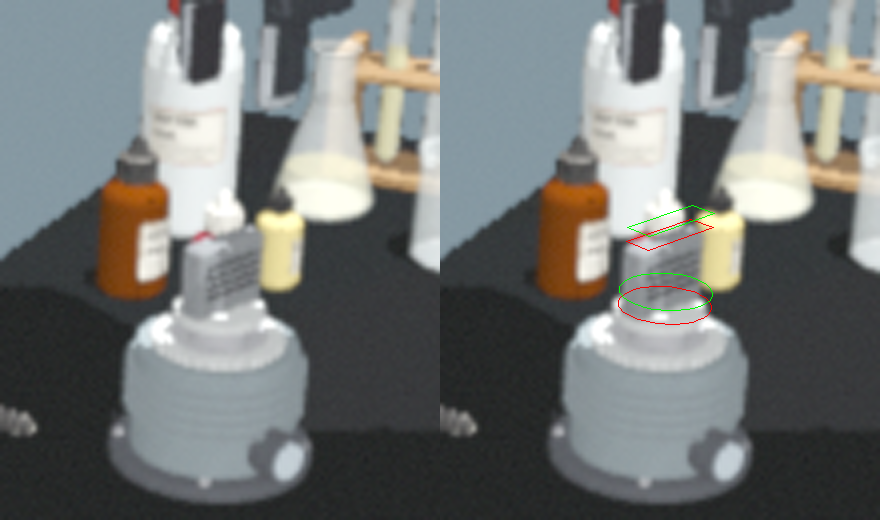

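View pics/k_scene.png

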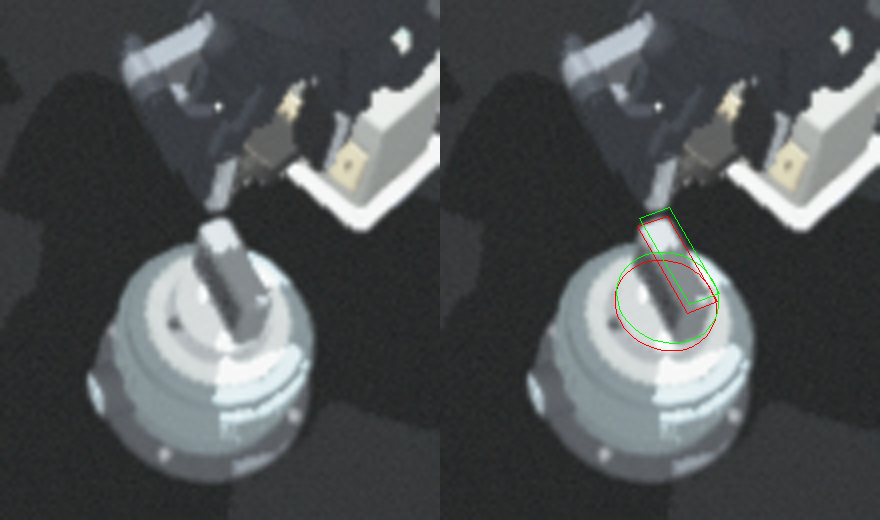

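```bash
python3 - <<'E'
from h import *
import pickle
t=np.linspace(0,2*np.pi,90)
def ci(C,r,z): return np.array([[C[0]+r*np.cos(x),C[1]+r*np.sin(x),z] for x in t])
C=np.array([.459,-.0081])
for n in("side","wrist"):
    c=cam(n); pickle.dump(c,open(f"c9_{n}.pkl","wb"))
    m=proj(c,[[*C,.075]])[0].astype(int); x0,y0=m[0]-32,m[1]-32; k=9
    if n=="wrist": x0,y0,k=m[0]-55,m[1]-55,6
    w=int(600/k)
    raw=cv2.resize(c["img"][y0:y0+w,x0:x0+w],None,fx=k,fy=k,interpolation=cv2.INTER_CUBIC)
    i=raw.copy()
    for r,z,col in((.031,.066,(255,0,0)),(.040,.0,(255,0,0)),(.022,.039+.031,(0,255,0)),(.022,.043+.031,(0,0,255)),(.022,.043+.036,(0,0,255))):
        cv2.polylines(i,[((proj(c,ci(C,r,z))-[x0,y0]+.5)*k-.5).round().astype(int)],True,col,1)
    cv2.imwrite(f"pics/l_{n}.png",i);cv2.imwrite(f"pics/l_{n}_raw.png",raw)
E
```

```text
(no output)
```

View pics/l_side.png

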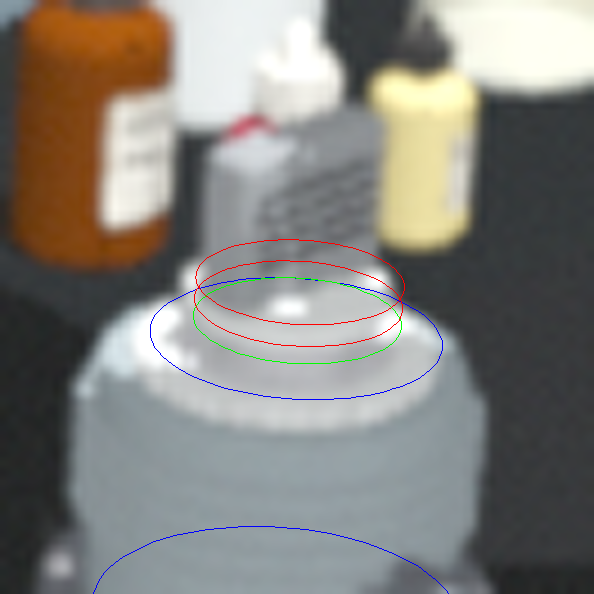

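View pics/l_side_raw.png

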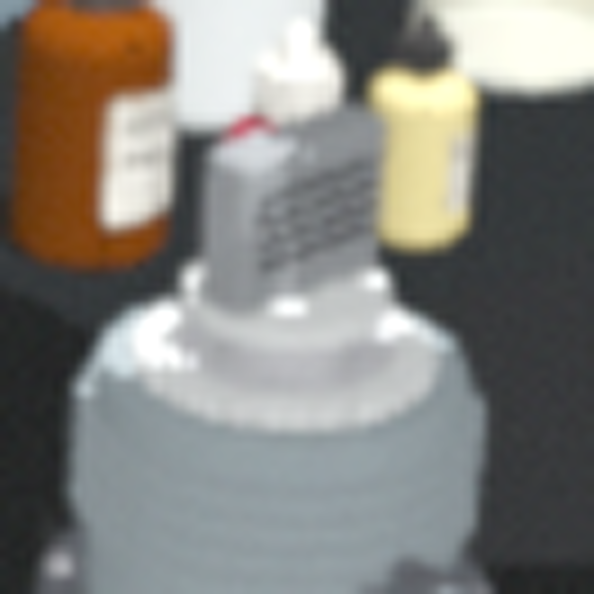

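View pics/l_wrist.png

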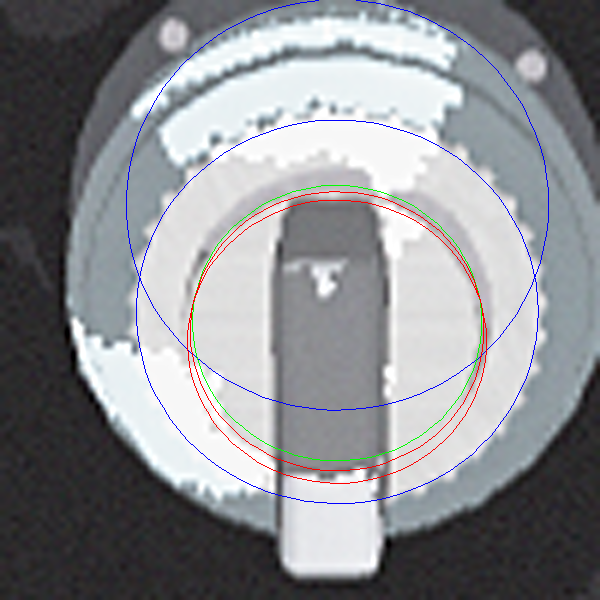

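```bash
python3 - <<'E'
from h import *
import pickle
c=pickle.load(open("c9_side.pkl","rb"))
C=np.array([.459,-.0081]); t=np.linspace(0,2*np.pi,90)
m=proj(c,[[*C,.075]])[0].astype(int); x0,y0=m[0]-60,m[1]-45; k=6
raw=cv2.resize(c["img"][y0:y0+110,x0:x0+125],None,fx=k,fy=k,interpolation=cv2.INTER_CUBIC)
a=np.radians(69.9);u=np.array([np.cos(a),np.sin(a)]);w=np.array([-u[1],u[0]])
def dr(P,col): cv2.polylines(raw,[((proj(c,P)+[-1.3,0]-[x0,y0]+.5)*k-.5).round().astype(int)],True,col,1)
dr([[C[0]+.05*np.cos(x),C[1]+.05*np.sin(x),0] for x in t],(255,0,0))
dr([[C[0]+.031*np.cos(x),C[1]+.031*np.sin(x),.066] for x in t],(255,0,0))
for H,col in((.039,(0,255,0)),(.043,(0,0,255))):
    dr([[*(C+sx*.022*u+sy*.007*w),H+.072] for sx,sy in((1,1),(1,-1),(-1,-1),(-1,1))],col)
cv2.imwrite("pics/m_side.png",raw)
E
```

```text
(no output)
```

View pics/m_side.png

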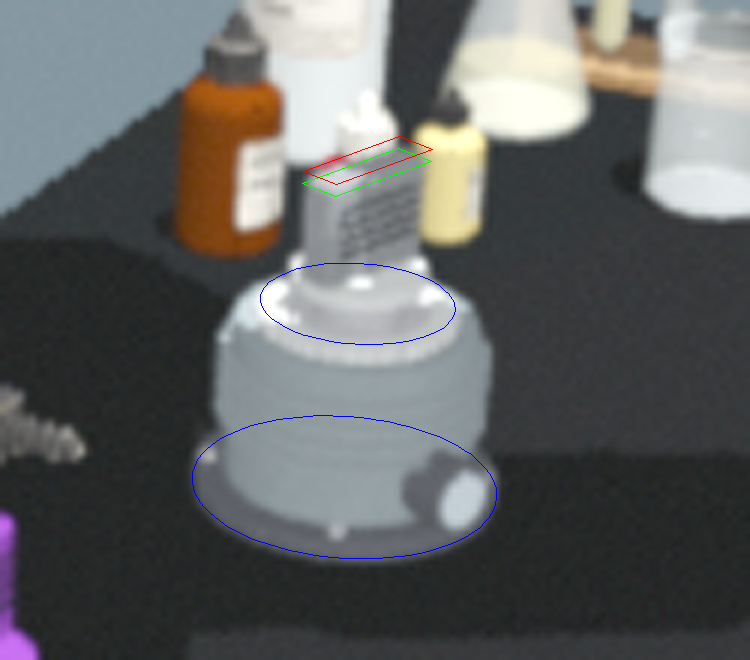

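The height cues disagree: TCP and force give H ≈ 43, while the overlay edges look somewhat lower. I'll settle it by touching the bar top lightly with shut fingers, where z = 0.115 means locked and about 0.111 means not locked.

Request:
play_rows(moves=[[0,[0,0,0],[0,0,0]],[0,[0,0,0],[0,0,0]],[0,[0,0,0],[0,0,0]],[0,[0.1,0,0],[0,0,0]],[0,[0.2,0,0],[0,0,0]],[0,[0.25,0,0],[0,0,0]],[0,[0.264,0,0],[0,0,0]],[0,[0.264,0,0],[0,0,0]],[0,[0.264,0,0],[0,0,0]]])

```text
t: 15.78
tool_pos: [0.4596, -0.0081, 0.1195]
orientation: [0.58, -0.405, 0.579, 0.405]
ft_force: [-0.2, -1.0, -0.0]
width: -0.0001
```

Request:
play_rows(moves=[[0,[0.004,0,0],[0,0,0]],[0,[0.008,0,0],[0,0,0]],[0,[0.008,0,0],[0,0,0]]])

```text
t: 16.15
tool_pos: [0.459, -0.0083, 0.1168]
orientation: [0.58, -0.405, 0.58, 0.405]
ft_force: [-0.6, 0.7, 0.0]
width: -0.0001
```

Request:
play_rows(moves=[[0,[0.004,0,0],[0,0,0]],[0,[0.004,0,0],[0,0,0]]])

```text
t: 16.4
tool_pos: [0.459, -0.0083, 0.1157]
orientation: [0.58, -0.405, 0.58, 0.405]
ft_force: [0.8, 0.7, -0.2]
width: -0.0001
```

Request:
play_rows(moves=[[0,[0.003,0,0],[0,0,0]],[0,[0.003,0,0],[0,0,0]]])

```text
t: 16.65
tool_pos: [0.4592, -0.0083, 0.1152]
orientation: [0.58, -0.405, 0.58, 0.405]
ft_force: [-0.5, 0.1, 0.3]
width: -0.0001
```

Request:
play_rows(moves=[[0,[0.003,0,0],[0,0,0]],[0,[0.003,0,0],[0,0,0]]])

```text
t: 16.9
tool_pos: [0.4595, -0.0083, 0.1148]
orientation: [0.58, -0.405, 0.579, 0.405]
ft_force: [-0.4, -1.4, 6.0]
width: 0.0001
```

Request:
play_rows(moves=[[0,[0.003,0,0],[0,0,0]],[0,[0.003,0,0],[0,0,0]]])

```text
t: 17.15
tool_pos: [0.4596, -0.0083, 0.1141]
orientation: [0.58, -0.405, 0.579, 0.405]
ft_force: [-1.2, -0.8, 5.7]
width: -0.0002
```

The fingers met the bar top at z ≈ 0.115, so H ≈ 43 mm and the insert is locked. I'll back off, check once more and hand in.

Request:
play_rows(moves=[[0,[-0.02,0,0],[0,0,0]],[0,[-0.1,0,0],[0,0,0]],[0,[-0.25,0,0],[0,0,0]],[0,[-0.32,0,0],[0,0,0]],[0,[-0.32,0,0],[0,0,0]],[0,[-0.32,0,0],[0,0,0]]])

```text
t: 17.9
tool_pos: [0.4585, -0.0084, 0.1928]
orientation: [0.58, -0.404, 0.58, 0.405]
ft_force: [-0.1, 0.3, -1.3]
width: -0.0
```

```bash
python3 - <<'E'
from h import *
c=cam("scene"); cv2.imwrite("pics/z_scene.png",c["img"])
E
```

```text
(no output)
```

View pics/z_scene.png

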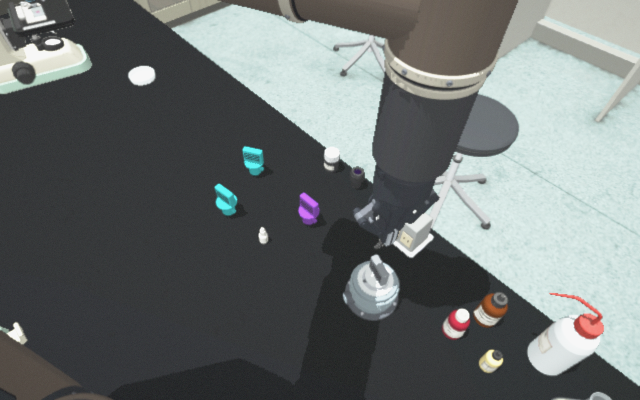

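The insert stands upright in the house at (377,285). The can (332,158), eyepiece (357,177) and vial (263,236) are where they were at the start.

```bash
python3 -c "
from plant import order
print(order.job_done())"
```

```text
the job is handed in; nothing more can be done
None
```

The lamp insert is in the lamp house, locked as far as my checks show, and released. I handed the job in at about t = 18 s; no verdict came back.

**What I did:** I gripped the grey insert by its bar, turned its lugs to the notches (about −36° in the world frame) and lowered it in. I pressed it to about H = 38 mm with about 9 N, twisted it 74° clockwise, let it rise with the spring and let go. The 74° is short of the stop but inside the pocket range of 68° to the stop, and I never leaned on the stop.

**Last checks:**
- **Height:** The outlines I projected onto the side and wrist pictures disagreed. Some edges suggested H of about 40 mm, which would mean not locked. To settle it I touched the bar's top lightly with shut fingers. They met it sharply at z of about 0.115 m, with about 6 N. That gives H of about 43 mm and agrees with the TCP height and spring force at release.
- **Surroundings:** In the final scene picture the insert looks upright. The can, eyepiece, vial and look-alikes are at their starting pixels, and the gripper is well clear.

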